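Feel along a row of sponge biscuits

ROBOT

A 6-joint arm with a two-finger parallel gripper is mounted at the origin on the work surface. World frame = base frame: x ahead of the robot, y to its left, z up, the work surface at z = 0. Lengths are in m, angles in rad, forces in N, time in s.
With the tool pointing down it reaches from about 0.35 to 1 m from the base axis. Payload 7.1 kg.
Tool frame: the origin (TCP) lies on the centre line of the jaws, within the pads' length; the fingertips stand 8 mm ahead of it and the grasp point (between the pads) lies 11 mm behind it; z points along the fingers, y is the direction in which the jaws open and shut (so a half turn about z gives the same grasp; the last joint's range is limited). The gripper opens to 85 mm and grips with 20 to 120 N. Pads are 22 mm wide; open, the fingers measure 114 mm over their backs; the gripper's body (76 mm by 85 mm) begins 54 mm behind the grasp point. The pads swing forward as they close: fully open they stand 13 mm farther back than shut.
Start: joints at [1.256, 0.423, 1.63, -0, 1.089, -0.019], TCP at [0.182, 0.598, 0.239] pointing down, gripper open.
Joint ranges: [-3, 3], [-0.9, 2.11], [0.09, 2.58], [-1.31, 4.45], [0.11, 2.69], [-2.54, 2.54]. Speed limits (rad/s): [2.39, 2.39, 3.01, 3.14, 3.14, 3.14].

INTERFACE

Orientations are given as a 3x3 rotation matrix whose columns are the frame's x, y, z axes.
In Python, from plant import arm, camera, outline_of, landmark_of gives the robot as it stands. Calls block until the motion is done:
- arm.goto(position, orientation): joint-space move of the TCP to a pose.
- arm.move_linear(position, rot=None, max_speed=0.15): straight line of the TCP; rot=None keeps the orientation; max_speed is the mean speed in m/s.
- arm.set_joints(angles): joint-space move.
- arm.move_gripper(opening, f_grip=None): finger opening in m; f_grip is the grip in N (None keeps the last); returns when the fingers have stopped.
- arm.hold(seconds).
- arm.inverse_kinematics(position, orientation): joint angles nearest the present ones, or None.
- camera(name): name is "scene" or "top" or "wrist"; returns a dict with "pixels" (384x512x3 uint8, red, green, blue), "camera_matrix" (3x3 intrinsics, pixels), "world_to_cam" (4x4, takes a point from world to camera coordinates); the wrist camera has in their place "hand_eye" (4x4, takes a point from camera to tool coordinates, whose origin is the TCP and whose axes are the flange's). Camera axes: x right, y down, z forward; pixel columns grow to the right and rows downward; lengths in m; the calibration is good to about 2 mm. A picture is of the moment at which its call begins: read the wrist's pose just before it. There is no depth.
A pose or a line that the arm cannot do raises arm.Unreachable and nothing moves.
- arm.sign_off(): hands the job in, once; it reports no verdict.
Trained networks look in a picture, given as the dict that the camera call returned (one of the last four; its "shot" number tells which), for a name from the list of things; names that differ only in an ending like _2 or _b are one class to them, and where a whole thing is asked for, a point or a joint stands for the part that bears it (a point fixed in the world has none). Each returns a list of dicts, best first, with "confidence" (0 to 1); they miss things now and then, are a little off and sometimes report something else, mostly with a low value. They report only what shows in the picture. A call takes as long as a camera call. They do not tell look-alikes from the thing itself.
- outline_of(picture, name): "pixels" (384x512 bool, what is visible of it) and "point" ([column, row] in pixels, amid what is visible of it).
- landmark_of(picture, name): "point" ([column, row] in pixels: a listed point, or the origin of a listed thing).
Readings, each from a call of its own:
- arm.current_clock(): time.
- arm.current_joint_positions(): joint angles.
- arm.current_qvel(): joint speeds.
- arm.current_tau(): joint torques, N m.
- arm.current_eef_pos(): TCP position.
- arm.current_ee_rot(): TCP orientation.
- arm.current_wrist_force(): force on the tool from outside, world axes, zero at the start.
- arm.current_torque(): the same for the moment, N m.
- arm.current_gripper_width(): finger opening in m.
Only numpy, scipy, OpenCV 4.12 (cv2) and the standard library are available. Lean on these libraries where they do the work, as an engineer would, in place of code of your own. Each camera call takes 0.05 s, during which the arm holds its last target. There are 200 camera calls.

TASK

The biscuits are just out of the oven: feel whether the long sponge ones are done. With the fingertips, lightly press the soft top of each of the four long oval biscuits in turn, working along their row from the end nearest the robot to the far end. Do not crush, lift or push any biscuit out of its place, and leave the round biscuits and the things on the counter alone.

Things in the scene. Friction and masses are not known exactly. Their poses are not given: they have to be found in the camera images.
- tray: Shallow aluminium baking sheet, 325 x 354 mm, rolled rim 22.5 mm high; fixed. Origin: centre of its underside, its x axis along the rows, away from the robot. Its floor, where the biscuits lie in three rows about 92 mm apart, is 2 mm above the counter (the counter is at z = 0).
- long1: Long oval sponge biscuit, 40 x 77 mm and 18 mm high, about 26 g, loose on the tray, long side across the row; flat underneath, gently domed and highest at its middle (about 20 mm above the counter). Its soft top gives up to 5 mm under a finger, about 1.5 N for each mm, and springs back; pressed farther it is hard. In the row of four long biscuits, about 58 mm apart, it is the end nearest the robot. Origin: centre of its underside; z up, y along its length.
- long2: Long oval sponge biscuit, 40 x 77 mm and 18 mm high, about 26 g, loose on the tray, long side across the row; flat underneath, gently domed and highest at its middle (about 20 mm above the counter). Its soft top gives up to 5 mm under a finger, about 1.5 N for each mm, and springs back; pressed farther it is hard. In the row of four long biscuits, about 58 mm apart, it is second from the near end. Origin: centre of its underside; z up, y along its length.
- long3: Long oval sponge biscuit, 40 x 77 mm and 18 mm high, about 26 g, loose on the tray, long side across the row; flat underneath, gently domed and highest at its middle (about 20 mm above the counter). Its soft top gives up to 5 mm under a finger, about 1.5 N for each mm, and springs back; pressed farther it is hard. In the row of four long biscuits, about 58 mm apart, it is third from the near end. Origin: centre of its underside; z up, y along its length.
- long4: Long oval sponge biscuit, 40 x 77 mm and 18 mm high, about 26 g, loose on the tray, long side across the row; flat underneath, gently domed and highest at its middle (about 20 mm above the counter). Its soft top gives up to 5 mm under a finger, about 1.5 N for each mm, and springs back; pressed farther it is hard. In the row of four long biscuits, about 58 mm apart, it is the far end. Origin: centre of its underside; z up, y along its length.
- round1: Round biscuit, 48 mm across, 18 mm high, about 18 g, loose in one of the two rows of round biscuits on the tray. Origin: centre of its underside.
- round2: Round biscuit, 48 mm across, 18 mm high, about 18 g, loose in one of the two rows of round biscuits on the tray. Origin: centre of its underside.
- round3: Round biscuit, 48 mm across, 18 mm high, about 18 g, loose in one of the two rows of round biscuits on the tray. Origin: centre of its underside.
- round4: Round biscuit, 48 mm across, 18 mm high, about 18 g, loose in one of the two rows of round biscuits on the tray. Origin: centre of its underside.
- round5: Round biscuit, 48 mm across, 18 mm high, about 18 g, loose in one of the two rows of round biscuits on the tray. Origin: centre of its underside.
- round6: Round biscuit, 48 mm across, 18 mm high, about 18 g, loose in one of the two rows of round biscuits on the tray. Origin: centre of its underside.
- round7: Round biscuit, 48 mm across, 18 mm high, about 18 g, loose in one of the two rows of round biscuits on the tray. Origin: centre of its underside.
- stray: Round biscuit like the others, 48 mm across, 18 mm high, lying on the counter beside the tray. Origin: centre of its underside.
- knife: Palette knife lying flat on the counter beside the tray, along its x axis: black handle (26 mm wide, 18 mm high) from x = -183 to -68 mm, then a steel blade 28 mm wide and 2 mm thick to x = 134 mm. Origin: on its underside.
- dredger: Steel sugar dredger (shaker) standing on the counter beside the tray, 70 mm across, 96 mm high. Origin: centre of its underside.
Mind the look-alikes: they are no part of the job. Leave any red look-alike of the round6 alone.

How it is judged:
By the outcome, as a careful person would: the job done as asked, in the order asked, and still so for the second after the job is handed in, with the robot touching nothing.
It also fails if it takes over 48 s, if anything falls off the work surface, if the arm or the gripper's body presses on something with over 40 N, if the wrist force passes 120 N, or if a joint passes its speed limit or range.

## Working session

There is one attempt and no reset: what is moved stays moved. The work goes in short steps, each a Python script; the robot and the scene stay as the last script left them, time stands still between calls to the robot, and variables do not carry over. Pictures are saved under pics/ and viewed, about 8 in all and at most 12, crops included, and the job is handed in when it is done.

```bash
mkdir -p pics; cat > h.py <<'E'
import numpy as np, cv2
from plant import arm, camera, outline_of, landmark_of
def save(p,n): cv2.imwrite(f'pics/{n}.png',cv2.cvtColor(p['pixels'],cv2.COLOR_RGB2BGR))
def ray(p,uv,z,w2c=None):
    K=p['camera_matrix']; T=np.linalg.inv(p['world_to_cam'] if w2c is None else w2c)
    d=T[:3,:3]@np.linalg.solve(K,[uv[0],uv[1],1]); o=T[:3,3]
    return o+d*(z-o[2])/d[2]
E
python3 - <<'E'
from h import *
for c in ('top','scene'):
    p=camera(c); save(p,c+'0')
    print(c)
    for n in ('long1','tray','dredger','knife','stray'):
        if c=='scene' and n!='long1':continue
        for d in outline_of(p,n)[:8]: print(n,round(d['confidence'],2),np.round(d['point']),ray(p,d['point'],.015).round(3),d['pixels'].sum())
        for d in landmark_of(p,n)[:8]: print(' L',n,round(d['confidence'],2),np.round(d['point']),ray(p,d['point'],.002).round(3))
print(arm.current_ee_rot().round(3), arm.current_clock())
E
```

```text
top
long1 0.93 [208. 216.] [0.481 0.145 0.015] 461
long1 0.92 [203. 195.] [0.528 0.156 0.015] 451
long1 0.73 [185. 149.] [0.636 0.197 0.015] 420
long1 0.6 [192. 166.] [0.596 0.18  0.015] 404
 L long1 0.85 [207. 215.] [0.484 0.149 0.002]
 L long1 0.74 [185. 150.] [0.64  0.199 0.002]
 L long1 0.65 [192. 167.] [0.597 0.184 0.002]
 L long1 0.56 [202. 194.] [0.532 0.159 0.002]
tray 0.64 [216. 166.] [0.595 0.125 0.015] 7680
dredger 0.9 [112. 180.] [0.569 0.365 0.015] 1231
 L dredger 0.97 [120. 185.] [0.559 0.352 0.002]
knife 0.69 [346. 174.] [ 0.569 -0.168  0.015] 1617
 L knife 0.91 [339. 161.] [ 0.601 -0.158  0.002]
 L knife 0.37 [233. 155.] [0.624 0.088 0.002]
 L knife 0.24 [123. 185.] [0.559 0.345 0.002]
stray 0.85 [138. 230.] [0.452 0.301 0.015] 356
 L stray 0.89 [139. 230.] [0.453 0.304 0.002]
scene
long1 0.85 [314. 229.] [0.61  0.179 0.015] 451
long1 0.77 [294. 194.] [0.494 0.151 0.015] 373
long1 0.57 [326. 246.] [0.658 0.195 0.015] 520
long1 0.56 [301. 211.] [0.553 0.161 0.015] 424
 L long1 0.89 [329. 246.] [0.643 0.205 0.002]
 L long1 0.87 [291. 194.] [0.475 0.147 0.002]
 L long1 0.86 [313. 231.] [0.6   0.18  0.002]
 L long1 0.57 [301. 214.] [0.546 0.162 0.002]
[[-0.957  0.292  0.   ]
 [ 0.292  0.957  0.   ]
 [ 0.     0.    -1.   ]] 0.7
```

View pics/top0.png

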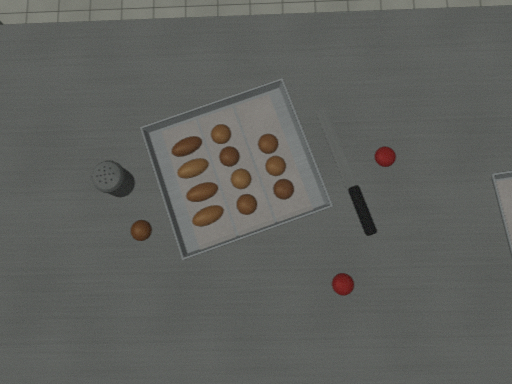

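View pics/scene0.png

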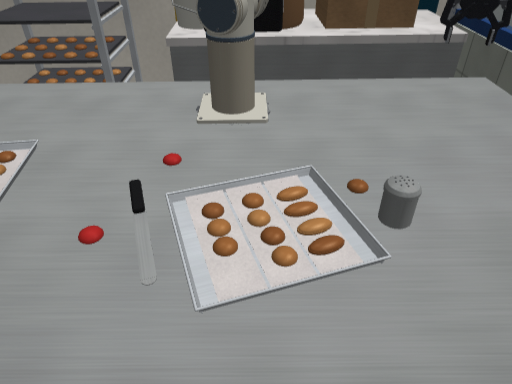

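The top view shows the four long biscuits in the tray's left row, from (208,216), the near end, to (185,149), the far end. The dredger and the stray biscuit are to the left, the knife and red look-alikes to the right. Next I'll shut the gripper, go above the row and look from close by.

```bash
cat >> h.py <<'E'
def R(r): # tool down, x axis opposite to row direction r
    r=np.array(r)/np.hypot(*r[:2]); x=np.array([-r[0],-r[1],0]); z=np.array([0,0,-1.]); return np.column_stack([x,np.cross(z,x),z])
def wlook(name,n):
    P,Q=arm.current_eef_pos(),arm.current_ee_rot(); p=camera('wrist'); save(p,n)
    T=np.eye(4);T[:3,:3]=Q;T[:3,3]=P; w=np.linalg.inv(T@p['hand_eye']); return p,w
E
python3 - <<'E'
from h import *
arm.move_gripper(0.0)
arm.goto([.52,.165,.26],R([.95,.31]))
print(arm.current_eef_pos(),arm.current_clock(),arm.current_gripper_width(),arm.current_wrist_force())
p,w=wlook('long1','w0')
print(p['hand_eye'].round(3))
for d in outline_of(p,'long1'): print(round(d['confidence'],2),np.round(d['point']),ray(p,d['point'],.013,w).round(4),d['pixels'].sum())
for d in landmark_of(p,'long1'): print(' L',round(d['confidence'],2),np.round(d['point']),ray(p,d['point'],.002,w).round(4))
E
```

```text
[0.51991534 0.16560404 0.26000069] 3.45 -0.00011197127618600332 [-1.53333923 -0.32443197  0.50807815]
[[-0.    -0.947 -0.32   0.082]
 [ 1.     0.    -0.001  0.   ]
 [ 0.001 -0.32   0.947 -0.135]
 [ 0.     0.     0.     1.   ]]
0.97 [249. 208.] [0.5913 0.1807 0.013 ] 1524
0.93 [249. 111.] [0.4817 0.1458 0.013 ] 1934
0.93 [248. 159.] [0.5332 0.1612 0.013 ] 1645
0.84 [240. 242.] [0.6387 0.1837 0.013 ] 463
0.51 [400. 240.] [0.5742 0.3749 0.013 ] 4999
 L 0.86 [252. 113.] [0.4828 0.1503 0.002 ]
 L 0.76 [250. 245.] [0.6451 0.1991 0.002 ]
 L 0.66 [250. 207.] [0.5939 0.1832 0.002 ]
 L 0.62 [246. 160.] [0.5378 0.1601 0.002 ]
```

View pics/w0.png

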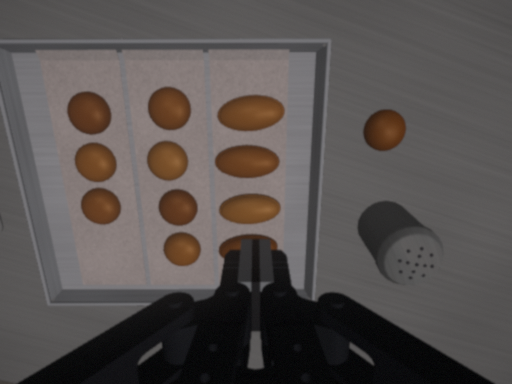

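The wrist view shows all four long biscuits in column ~249, at rows 111, 159, 208 and ~245. The last is partly hidden by the fingers, and the pads are lined up across the row. I'll press the first one under force feedback.

```bash
cat >> h.py <<'E'
L=np.array([[.482,.147],[.535,.160],[.592,.181],[.643,.198]])
RR=R([.95,.31])
def fz(n=3):
    f=[]
    for _ in range(n): arm.hold(.02); f.append(arm.current_wrist_force())
    return np.mean(f,0)
def press(i,goal=3.5,zmin=.0235):
    x,y=L[i]
    arm.move_linear([x,y,.06],RR,.2); arm.move_linear([x,y,.034],RR,.08); arm.hold(.15)
    b=fz(6); z=.031; log=[]
    while z>zmin:
        arm.move_linear([x,y,z],RR,.02); arm.hold(.05); f=fz()-b; log.append((round(arm.current_eef_pos()[2],4),*f.round(1)))
        if f[2]>goal: break
        z-=.0007
    arm.hold(.2); print('final',(fz()-b).round(2))
    arm.move_linear([x,y,.034],RR,.04); arm.move_linear([x,y,.06],RR,.1)
    print(i+1,b.round(2),log,arm.current_clock())
E
python3 - <<'E'
from h import *
press(0)
E
```

```text
final [ 0.72 -0.26  3.41]
1 [-0.04 -0.15  0.27] [(np.float64(0.031), np.float64(0.1), np.float64(0.4), np.float64(-0.2)), (np.float64(0.0303), np.float64(-0.3), np.float64(-0.1), np.float64(-0.9)), (np.float64(0.0296), np.float64(-0.1), np.float64(0.4), np.float64(0.1)), (np.float64(0.0289), np.float64(0.1), np.float64(0.1), np.float64(0.3)), (np.float64(0.0282), np.float64(-0.6), np.float64(-0.2), np.float64(-0.3)), (np.float64(0.0275), np.float64(-1.1), np.float64(0.4), np.float64(-0.8)), (np.float64(0.0268), np.float64(0.3), np.float64(-0.1), np.float64(0.4)), (np.float64(0.0261), np.float64(0.1), np.float64(-0.2), np.float64(1.5)), (np.float64(0.0254), np.float64(0.3), np.float64(0.4), np.float64(2.0)), (np.float64(0.0248), np.float64(-0.0), np.float64(0.1), np.float64(3.6))] 10.0917
```

Press 1 was good: contact at TCP z ≈ 0.027, a dent of about 2.3 mm at 3.4 N. Now the other three.

```bash
python3 - <<'E' | sed 's/np.float64//g'
from h import *
for i in (1,2,3): press(i)
arm.move_linear([.50,.155,.26],RR,.25)
p,w=wlook('','w1')
for d in landmark_of(p,'long1'): print(' L',round(d['confidence'],2),np.round(d['point']),ray(p,d['point'],.002,w).round(4))
save(camera('top'),'top1'); print(arm.current_clock())
a,b=[cv2.imread(f'pics/top{k}.png')[70:270,90:350] for k in (0,1)]
cv2.imwrite('pics/cmp.png',cv2.resize(np.hstack([a,b]),None,fx=1.5,fy=1.5))
E
```

```text
final [-0.24 -0.78  4.54]
2 [0.22 0.07 0.12] [((0.031), (-0.5), (0.0), (-0.5)), ((0.0303), (-0.4), (0.3), (-0.0)), ((0.0296), (-0.3), (-0.5), (-0.6)), ((0.0289), (-0.2), (0.1), (0.4)), ((0.0282), (-0.1), (-0.4), (-0.3)), ((0.0275), (-0.1), (0.2), (-0.2)), ((0.0268), (-0.1), (0.4), (0.7)), ((0.0262), (-0.3), (-0.6), (1.5)), ((0.0255), (-0.6), (0.0), (2.4)), ((0.0248), (-0.5), (0.2), (3.3)), ((0.0241), (-0.5), (-0.4), (4.3))] 16.2
final [0.05 0.25 4.99]
3 [-0.23 -0.07 -0.05] [((0.031), (0.0), (-0.5), (-0.0)), ((0.0303), (0.2), (0.2), (0.5)), ((0.0296), (0.3), (0.2), (0.1)), ((0.0289), (0.5), (0.3), (-0.9)), ((0.0282), (0.3), (0.3), (0.0)), ((0.0275), (0.1), (0.6), (-0.1)), ((0.0269), (0.2), (0.2), (0.5)), ((0.0262), (0.4), (-0.4), (1.9)), ((0.0255), (0.1), (0.5), (2.7)), ((0.0248), (-0.2), (-0.3), (3.1)), ((0.0241), (0.0), (-0.8), (4.6))] 22.3333
final [-0.66 -0.83  4.72]
4 [ 0.37  0.13 -0.12] [((0.031), (-0.1), (-0.3), (0.3)), ((0.0303), (-0.5), (0.2), (0.2)), ((0.0296), (-0.6), (-0.5), (-0.2)), ((0.0289), (-0.2), (0.1), (0.9)), ((0.0282), (-0.1), (-0.0), (0.1)), ((0.0275), (-0.6), (-0.1), (0.3)), ((0.0269), (-0.3), (0.2), (1.1)), ((0.0262), (-0.5), (0.2), (2.2)), ((0.0255), (-0.1), (0.1), (2.5)), ((0.0248), (-0.1), (-0.4), (3.3)), ((0.0241), (-0.7), (-0.4), (4.7))] 28.4333
 L 0.69 [256. 133.] [0.4837 0.151  0.002 ]
 L 0.68 [250. 180.] [0.5399 0.1611 0.002 ]
 L 0.61 [251. 222.] [0.5922 0.18   0.002 ]
29.7333
```

View pics/w1.png

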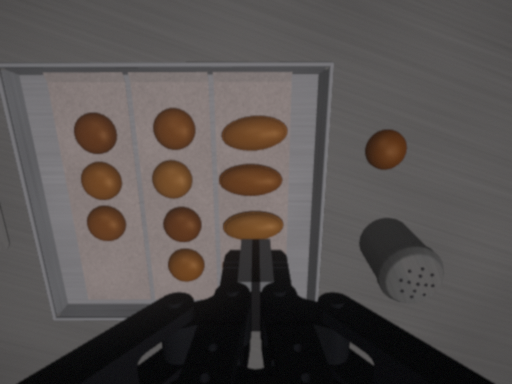

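The first three biscuits are in place at rows 133, 180 and 222, and the fingers hide the fourth. I'll check it with the scene camera and then hand in.

```bash
python3 - <<'E'
from h import *
p=camera('scene'); save(p,'scene1')
for d in landmark_of(p,'long1'): print(' L',round(d['confidence'],2),np.round(d['point']),ray(p,d['point'],.002).round(4))
E
```

```text
L 0.92 [327. 247.] [0.6468 0.2007 0.002 ]
 L 0.89 [313. 228.] [0.5916 0.1813 0.002 ]
 L 0.64 [297. 195.] [0.4813 0.1602 0.002 ]
 L 0.64 [302. 214.] [0.5457 0.1642 0.002 ]
 L 0.58 [221. 231.] [ 0.599  -0.0031  0.002 ]
 L 0.32 [355. 189.] [0.4607 0.2946 0.002 ]
```

View pics/scene1.png

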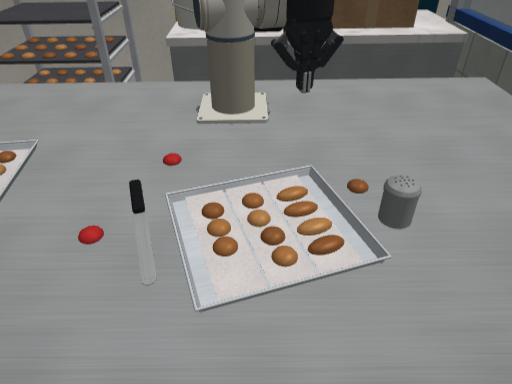

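The scene view matches the first one: the long biscuits are still at (293,194), (301,209), (314,226) and (326,245), and the arm is well clear.

```bash
python3 -c "
from h import *
arm.sign_off(); print(arm.current_clock())"
```

```text
the job is handed in; nothing more can be done
the job is handed in; nothing more can be done
```

I pressed all four long biscuits once each with the shut fingertips, in order from the near end to the far end, and handed the job in at about 30 s.

- **Presses:** the steady forces were 3.4, 4.5, 5.0 and 4.7 N. That is a dent of roughly 2–3 mm, within the 5 mm of soft give. Each press met the top at about the expected height and was then released.
- **Last checks:** in the scene picture the four long biscuits, the round ones and the things on the counter look just as they did at the start. The network's positions for the long biscuits agree with the first ones to within its few-millimetre scatter, except the near-end one. Its scene reading is about 13 mm off in y, but the wrist camera put it within 2 mm of where it started.
- **Not seen from close by:** the fingers hid the far-end biscuit in the last wrist picture, so I checked it only with the scene camera.

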